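Lengthen the telescoping board holder by one hole

ROBOT

A 7-joint arm with a two-finger parallel gripper is mounted at the origin on a cart in front of the work surface, level with it; the furniture and walls round the work are solid. World frame = base frame: x ahead of the robot, y to its left, z up, the work surface at z = 0. Lengths are in m, angles in rad, forces in N, time in s.
With the tool pointing down it reaches from about 0.425 to 0.8 m from the base axis. Payload 8.3 kg.
Tool frame: the origin (TCP) lies between the finger pads; the fingertips stand 17 mm ahead of it and the grasp point (between the pads) lies 2 mm behind it; z points along the fingers, y is the line along which they close (so a half turn about z gives the same grasp; the last joint's range is limited). The gripper opens to 85 mm and grips with 20 to 120 N. Pads are 22 mm wide; open, the fingers measure 114 mm over their backs; the gripper's body (76 mm by 85 mm) begins 54 mm behind the grasp point. The pads swing forward as they close: fully open they stand 13 mm farther back than shut.
Start: joints at [-1.375, 0.383, 0.016, 1.37, -0.006, 1.388, -0.046], TCP at [0.16, 0.604, 0.248] pointing down, gripper open.
Joint ranges: [-2.95, 2.95], [-0.25, 2.06], [-1.52, 1.56], [0.18, 2.33], [-1.44, 4.58], [0.02, 2.06], [-3.01, 3.01]. Speed limits (rad/s): [2.39, 2.39, 3.01, 3.01, 3.14, 3.14, 3.14].

INTERFACE

Orientations are given as a unit quaternion [x, y, z, w].
In Python, from station import * gives the robot as it stands.
- The arm moves only by the tool servo_tool, never from a script. Its argument "deltas" is one flat list of numbers, 4 for each row, row after row: the shift along the tool's x, y, z in m, then the turn about the tool's z in degrees. In form: [tx, ty, tz, spin, tx, ty, tz, spin, ...]. A call has 1 to 12 rows; each row is the pose to reach, as a shift and turn from the pose commanded when the call began, along the tool's axes at that moment; what a row does not reach only later rows make up. A row lasts 1/8 s, in which the tool goes at most 62.5 mm and 10.7 degrees, less where a joint would pass 70% of its speed; a pose out of reach is approached as far as the arm can. A call with a gripper value outside its range is refused whole. "jaw" is the opening, from 0 (shut) to 1 (fully open), set as the call begins (left out, the last holds). The fingers move at their own pace and stop on an object; "grip_force" is the grip in N (left out, the last holds). Time passes only in rows, so rows that repeat a pose let the fingers close. It gives the time, the measured TCP pose, the force, the opening and the grip force at its end, in the units of the state.
- state(): the state, without advancing time (a new reading comes with each control period).
- snapshot(name): name is "scene" or "top" or "wrist"; returns a dict with "img" (384x512x3 uint8, red, green, blue), "camera_matrix" (3x3 intrinsics, pixels), "world_from_camera" (4x4, takes a point from camera to world coordinates); the wrist camera has in their place "mount" (4x4, takes a point from camera to tool coordinates, whose origin is the TCP and whose axes are the flange's). Camera axes: x right, y down, z forward; pixel columns grow to the right and rows downward; lengths in m; the calibration is good to about 2 mm. A picture is of the moment at which its call begins: read the wrist's pose just before it. There is no depth.
- sign_off(): hands the job in; it is judged then, once.
Trained networks look in the newest picture that a camera, given by its name, has taken for a name from the list of things; names that differ only in an ending like _2 or _b are one class to them, and where a whole thing is asked for, a point or a joint stands for the part that bears it (a point fixed in the world has none). Each returns a list of dicts, best first, with "p" (0 to 1); they miss things now and then, are a little off and sometimes report something else, mostly with a low value. They report only what shows in the picture. A call takes as long as a camera call.
- search_frame(thing, camera): "centre" ([column, row] in pixels, amid what is visible of it).
- cut_out(thing, camera): "pixels" (384x512 bool, what is visible of it) and "centre" ([column, row] in pixels, amid what is visible of it).
- spot_point(thing, camera): "centre" ([column, row] in pixels: a listed point, or the origin of a listed thing).
The state is a dict: "time": time; "joint_pos": joint angles; "qd": joint speeds; "joint_efforts": joint torques, N m; "eef_pos": TCP position; "orientation": TCP orientation; "contact_force": force on the tool from outside, world axes, zero at the start; "moment": the same for the moment, N m; "width": finger opening in m; "grip_force": force on a finger pad.
Only numpy, scipy, OpenCV 4.12 (cv2) and the standard library are available. Lean on these libraries where they do the work, as an engineer would, in place of code of your own. Each camera call takes 0.05 s, during which the arm holds its last target. There are 200 camera calls.

TASK

The big board holder has to be one hole longer. Pinch its two spring snap buttons flush with the outer tube, slide the outer tube away from the post until both buttons snap out of its next pair of holes, and let go. Go gently: never force the tube against the buttons (they take 15 N at most), and leave the small things lying around the holder where they are.

Things in the scene. Friction and masses are not known exactly. Their poses are not given: they have to be found in the camera images.
- stand: Board holder, fixed: grey foot plate 255x110x12 mm, at one end a grey post, and a level telescoping tube at 90 mm height. Origin: on the worktop below the two buttons. x runs along the tube, away from the post (lengthening); y level across it, z up. The post's face towards the buttons is at x = -100 mm; it is 114 mm high, with a slotted black jaw up to z = 138 mm.
- button_mid (a point): Point on the fixed inner tube's axis, 90 mm above the worktop, axes as stand, half-way between the two snap buttons, which sit left (+y) and right (-y) of it and do not move along the tube. Steel domes of 12 mm diameter on springs; out, each stands 5 mm proud of the outer tube (40 mm across both tips); flush, they are 30 mm across.
- outer_tube: Sliding outer tube: square aluminium, 30x30 mm, wall 2.5 mm. Origin on its axis, at button_mid when sleeve is 0; axes as stand. It reaches from x = -80 to 103 mm, then a black plug 34x34 mm to 127 mm with a jaw up to 48 mm above the axis. 13.8 mm holes in both sides: one pair at x = 0, the next in adjustable steel index plates, somewhere from x = -35 to -55 mm (not measured).
- sleeve (a joint): Slide of the outer tube, m: 0 at the start, + is longer, ends at 0.065. Fingers that press the buttons flush grip the tube too and draw it along: 4 N moves it, 10 to 14 N in all slips the domes under its wall, clear of the fingers (done by 0.010). The buttons snap out by themselves at the next holes and stop the tube dead, somewhere from 0.035 to 0.055: feel for it, at some 12 mm/s.
- button_l (a joint): How far the left (+y) button is pressed in, m: 0 is out, 0.005 flush with the outside of the outer tube, about 0.0075 when it lies under the wall of the tube between holes. Spring: 0.4 N at first, 1 N at flush.
- button_r (a joint): The same for the right (-y) button. A grip of 20 to 30 N presses both flush and holds the tube without slipping.
- dish_mid (a point): Bystander beside the holder: round steel dish with tiny screws, 69 mm wide, 18 mm high; point at its middle, 6 mm above the worktop.
- spool_mid (a point): Bystander beside the holder: small yellow wick spool, 46 mm wide, 12 mm high; point at its middle, 6 mm above the worktop.
- driver_mid (a point): Bystander beside the holder: precision screwdriver with a black and red handle, lying, 169 mm long, 12 mm high; point at its middle, 6 mm above the worktop.
- board_mid (a point): Bystander beside the holder: small green circuit board, 69x51x7 mm; point at its middle, 6 mm above the worktop.
- cap_mid (a point): Bystander beside the holder: black round eyepiece cap, 38 mm wide, 26 mm high; point at its middle, 6 mm above the worktop.
- tweezers_mid (a point): Bystander beside the holder: black bent tweezers, lying, 122 mm long, 9 mm high; point at its middle, 6 mm above the worktop.

How it is judged:
By the outcome, as a careful person would: the job done as asked, in the order asked, and still so for the second after the job is handed in, with the robot touching nothing.
It also fails if it takes over 35 s, if anything falls off the work surface, if the arm or the gripper's body presses on something with over 40 N, if the wrist force passes 120 N, or if a joint passes its speed limit or range.

## Working session

There is one attempt and no reset: what is moved stays moved. The work goes in short steps, Python scripts to look and compute and a tool call to move; the robot and the scene stay as the last step left them, time stands still between calls to the robot, and variables do not carry over. Pictures are saved under pics/ and viewed, at most 10 in all, crops included, and the job is handed in when it is done.

Besides the shell and the picture viewer there is one more tool, called after "Call:" by a JSON object that holds its "method" and its "body", one argument or row to a line. servo_tool: Moves the arm, as the interface text tells. Its arguments: {"type":"object","properties":{"deltas":{"type":"array","items":{"type":"number"}},"jaw":{"type":"number"},"grip_force":{"type":"number"}},"required":["deltas"]}

```bash
mkdir -p pics; cat > h.py <<'E'
from station import *
import numpy as np, cv2
from scipy.spatial.transform import Rotation as R
def cam(name):
    s=state(); d=snapshot(name)
    if name=='wrist':
        T=np.eye(4);T[:3,:3]=R.from_quat(s['orientation']).as_matrix();T[:3,3]=s['eef_pos'];d['W']=T@d['mount']
    else: d['W']=np.array(d['world_from_camera'])
    return d
def ray(d,px,z):
    v=d['W'][:3,:3]@np.linalg.solve(np.array(d['camera_matrix']),[px[0],px[1],1]);o=d['W'][:3,3]
    return o+v*(z-o[2])/v[2]
def save(d,n): cv2.imwrite('pics/'+n,cv2.cvtColor(d['img'],cv2.COLOR_RGB2BGR))
E
python3 - <<'E'
from h import *
np.set_printoptions(precision=4,suppress=True)
s=state();print(s['eef_pos'],s['orientation'],s['width'],s['time'])
H={'button_mid':.09,'outer_tube':.09,'stand':0,'button_l':.09,'button_r':.09,'dish_mid':.006,'spool_mid':.006,'driver_mid':.006,'board_mid':.006,'cap_mid':.006,'tweezers_mid':.006}
ims=[]
for c in ['scene','top']:
    d=cam(c);ims.append(d['img'])
    print(c,d['W'][:3,3])
    for t,z in H.items():
        for r in spot_point(t,c)[:2]: print(t,round(r['p'],2),np.round(r['centre'],1),ray(d,r['centre'],z))
    save(d,c+'.png')
E
```

```text
[0.1598 0.6037 0.2473] [ 0.1291  0.9916 -0.001  -0.0001] 0.08512525878607884 0.0
scene [-0.1094 -0.3329  0.6388]
button_mid 0.79 [222.5 187.6] [0.5064 0.0039 0.09  ]
outer_tube 0.81 [221.4 188.5] [0.503  0.0045 0.09  ]
stand 0.7 [222.4 223.2] [0.5023 0.0046 0.    ]Traceback (most recent call last):
  File "<stdin>", line 10, in <module>
ValueError: it knows: board_mid, button_mid, cap_mid, dish_mid, driver_mid, outer_tube, spool_mid, stand, tweezers_mid
```

```bash
python3 - <<'E'
from h import *
np.set_printoptions(precision=4,suppress=True)
H={'button_mid':.09,'outer_tube':.09,'stand':0,'dish_mid':.006,'spool_mid':.006,'driver_mid':.006,'board_mid':.006,'cap_mid':.006,'tweezers_mid':.006}
for c in ['scene','top']:
    d=cam(c)
    print(c,d['W'][:3,3])
    for t,z in H.items():
        for r in spot_point(t,c)[:1]: print(t,round(r['p'],2),np.round(r['centre'],1),ray(d,r['centre'],z))
    for r in cut_out('outer_tube',c)[:1]:
        m=r['pixels'];ys,xs=np.nonzero(m);p=cv2.minAreaRect(np.c_[xs,ys].astype(np.float32));b=cv2.boxPoints(p)
        print('tube box',[ray(d,q,.105)[:2] for q in b])
    save(d,c+'.png')
E
```

```text
scene [-0.1094 -0.3329  0.6388]
button_mid 0.75 [220.9 183.8] [0.5157 0.0123 0.09  ]
outer_tube 0.67 [224.3 189.5] [ 0.5026 -0.002   0.09  ]
stand 0.64 [224.1 225.8] [ 0.4968 -0.0021  0.    ]
dish_mid 0.87 [197.6 258.7] [ 0.3903 -0.0019  0.006 ]
spool_mid 0.72 [165.3 238.9] [0.4088 0.081  0.006 ]
board_mid 0.69 [231.6 179.7] [0.6355 0.0502 0.006 ]
cap_mid 0.81 [296.  213.5] [ 0.5888 -0.1234  0.006 ]
tweezers_mid 0.58 [143.1 257.3] [0.3501 0.0915 0.006 ]
tube box [array([0.4753, 0.0978]), array([0.544 , 0.1184]), array([ 0.504 , -0.0763]), array([ 0.4438, -0.0844])]
top [ 0.4054 -0.0308  0.9129]
button_mid 0.79 [232.8 215. ] [0.5035 0.007  0.09  ]
outer_tube 0.61 [232.7 212.9] [0.5077 0.0072 0.09  ]
stand 0.68 [236. 221.] [0.501  0.0041 0.    ]
dish_mid 0.85 [237.7 270.3] [ 0.3949 -0.0001  0.006 ]
spool_mid 0.65 [200.  259.5] [0.418  0.0808 0.006 ]
driver_mid 0.55 [248.4 177.5] [ 0.5973 -0.0235  0.006 ]
board_mid 0.88 [213.3 160.8] [0.6359 0.0552 0.006 ]
cap_mid 0.15 [234.8 218. ] [0.507  0.0065 0.006 ]
tweezers_mid 0.55 [194.  292.1] [0.3502 0.0922 0.006 ]
tube box [array([0.5078, 0.1107]), array([0.5412, 0.1048]), array([ 0.5033, -0.0757]), array([ 0.4704, -0.0685])]
```

View pics/scene.png

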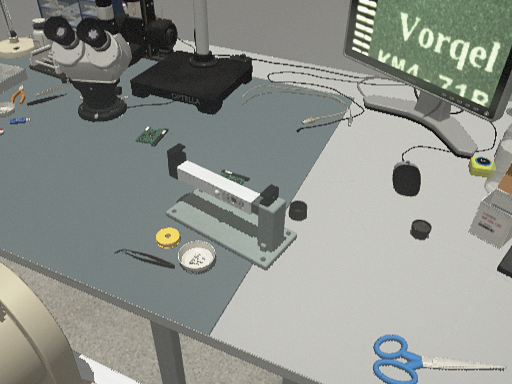

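View pics/top.png

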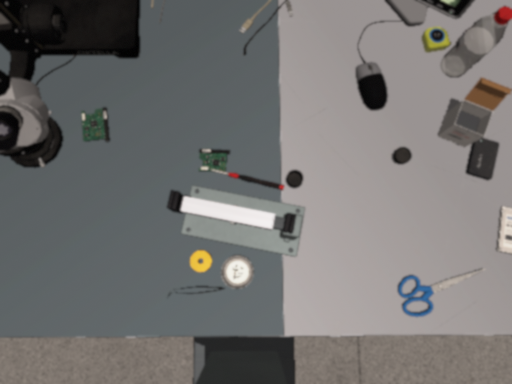

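The tube runs from the post at about (0.48, -0.09) to the plug at about (0.525, 0.12), with an axis heading of about 78°. The buttons are near (0.504, 0.007). In the top picture the tube lies from px (290,222) to (175,203). The bystanders are low and clear of it. I'll hover above the buttons next.

Call:
{"method": "servo_tool", "body": {
  "deltas": [-0.053,-0.03,0,7,-0.106,-0.06,0,14,-0.158,-0.09,0,21,-0.21,-0.12,0,29,-0.263,-0.15,0,36,-0.316,-0.18,0,44,-0.345,-0.23,0.005,51,-0.375,-0.285,0.01,58,-0.402,-0.337,0.015,66,-0.43,-0.39,0.02,73,-0.458,-0.44,0.025,80,-0.485,-0.489,0.03,87],
  "jaw": 1,
  "grip_force": 25
}}

```text
time: 2.8
eef_pos: [0.5039, 0.0056, 0.2185]
orientation: [0.777, 0.629, 0.001, 0.0]
contact_force: [0.6, 0.2, -0.6]
width: 0.0854
grip_force: 0.0
```

Call:
{"method": "servo_tool", "body": {
  "deltas": [0,0,0,0,0,0,0,0,0,0,0,0]
}}

```text
time: 3.18
eef_pos: [0.5035, 0.0091, 0.2183]
orientation: [0.775, 0.632, 0.0, -0.0]
contact_force: [0.4, -0.1, 0.5]
width: 0.0854
grip_force: 0.0
```

```bash
cat > w.py <<'E'
from h import *
import sys
np.set_printoptions(precision=4,suppress=True)
d=cam('wrist');s=state()
print(s['time'],s['eef_pos'],s['orientation'],s['contact_force'],s['joint_pos'])
Rm=R.from_quat(s['orientation']).as_matrix()
print('tool y deg',np.degrees(np.arctan2(Rm[1,1],Rm[0,1])),'tool z',Rm[:,2])
for t,z in {'button_mid':.09,'outer_tube':.09,'stand':0}.items():
    for r in spot_point(t,'wrist')[:2]:
        p=ray(d,r['centre'],z);print(t,round(r['p'],2),np.round(r['centre'],1),p,'tool',Rm.T@(p-s['eef_pos']))
for r in cut_out('outer_tube','wrist')[:1]:
    ys,xs=np.nonzero(r['pixels']);b=cv2.boxPoints(cv2.minAreaRect(np.c_[xs,ys].astype(np.float32)))
    print('box',b.round(),[ray(d,q,.105)[:2] for q in b])
d['img']=cv2.resize(d['img'],None,fx=1.5,fy=1.5);save(d,sys.argv[1])
E
python3 w.py w1.png
```

```text
3.225 [0.5036 0.009  0.2183] [ 0.7752  0.6318  0.0001 -0.0002] [-0.1182 -0.0446 -0.6424] [-0.6464  0.1488  0.6313  1.7666 -0.0925  1.2559 -0.1948]
tool y deg -11.640511836218653 tool z [-0.0001  0.0003 -1.    ]
outer_tube 0.73 [261.5 194.3] [0.5068 0.0044 0.09  ] tool [-0.0039  0.0042  0.1283]
box [[243.  78.]
 [280.  78.]
 [280. 275.]
 [243. 275.]] [array([0.5123, 0.1082]), array([0.5415, 0.1022]), array([ 0.5091, -0.0779]), array([ 0.4727, -0.0704])]
```

View pics/w1.png

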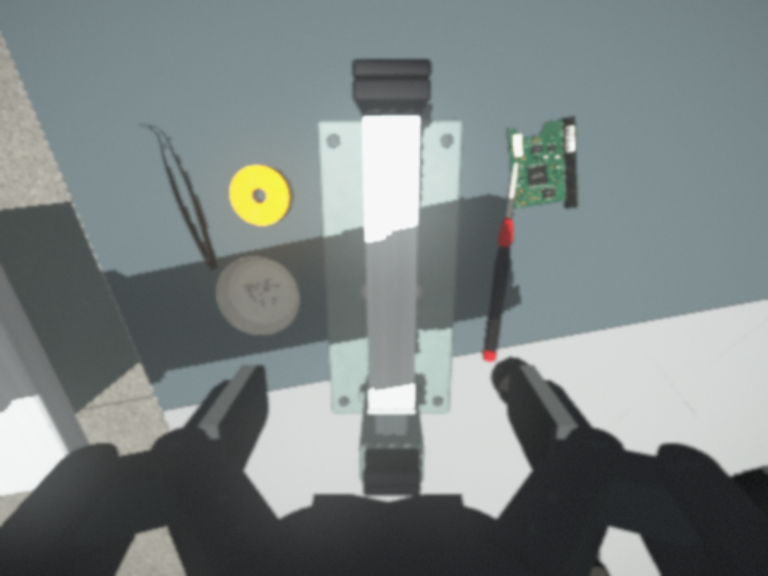

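The wrist view shows the tube vertical in the image, so yaw is aligned. The button domes are at about full-scale px (244,195) and (279,195). Their midpoint agrees with the network's origin, about 4 mm off in x and y. I'll go closer with that correction.

Call:
{"method": "servo_tool", "body": {
  "deltas": [-0.002,0.002,0.03,0,-0.004,0.004,0.06,0,-0.004,0.004,0.06,0,-0.004,0.004,0.06,0,-0.004,0.004,0.06,0]
}}

```text
time: 4.05
eef_pos: [0.5075, 0.0029, 0.1596]
orientation: [0.776, 0.631, 0.001, 0.0]
contact_force: [-0.5, 0.2, 0.7]
width: 0.0855
grip_force: 0.0
```

```bash
python3 w.py w2.png
```

```text
4.1 [0.5074 0.0028 0.1595] [0.7761 0.6306 0.0009 0.0004] [-0.5284 -0.1178 -0.0034] [-0.6178  0.2169  0.6305  1.8388 -0.1414  1.1286 -0.1441]
tool y deg -11.811939305632967 tool z [ 0.0019  0.0005 -1.    ]
outer_tube 0.86 [253. 208.] [0.5055 0.0072 0.09  ] tool [ 0.0038 -0.0029  0.0695]
box [[227.  58.]
 [277.  56.]
 [285. 312.]
 [234. 314.]] [array([0.5116, 0.1088]), array([0.5411, 0.1034]), array([ 0.5131, -0.0788]), array([ 0.4736, -0.0719])]
```

View pics/w2.png

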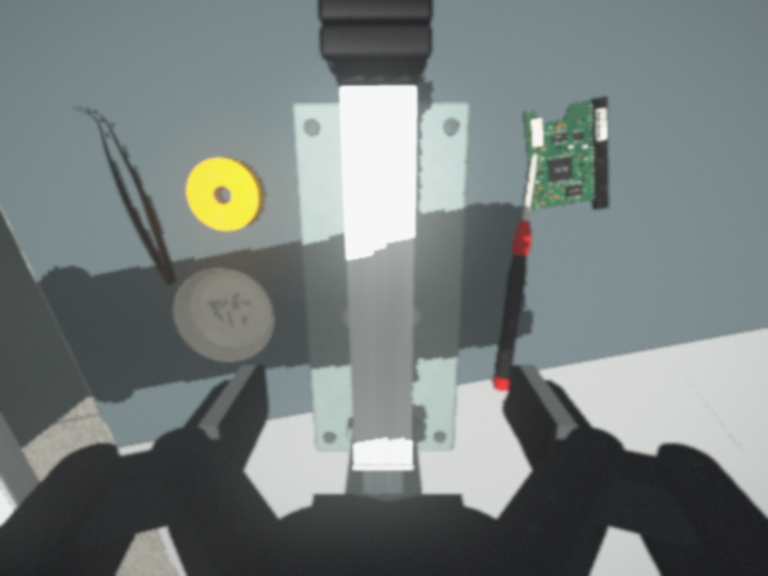

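```bash
python3 - <<'E'
from h import *
np.set_printoptions(precision=4,suppress=True)
d=cam('wrist')
def P(c,r): return ray(d,(c/1.5,r/1.5),.105)[:2]
a=(P(340,90)+P(416.5,90))/2; b=(P(353,435)+P(413,435))/2
print(a,b,'deg',np.degrees(np.arctan2(*(a-b)[::-1])),'widths',np.linalg.norm(P(340,90)-P(416.5,90)),np.linalg.norm(P(353,435)-P(413,435)))
print(d['W'])
c=d['img'][190:235,215:295];c=cv2.convertScaleAbs(c,alpha=1.5);d['img']=cv2.resize(c,None,fx=9,fy=9,interpolation=cv2.INTER_CUBIC);save(d,'c.png')
E
```

```text
[0.5254 0.1043] [ 0.4941 -0.0532] deg 78.7544426371532 widths 0.030219700655450786 0.03068582437464384
[[ 0.9791 -0.1945 -0.0602  0.5232]
 [-0.2036 -0.9341 -0.2934  0.0775]
 [ 0.0008  0.2995 -0.9541  0.2844]
 [ 0.      0.      0.      1.    ]]
```

View pics/c.png

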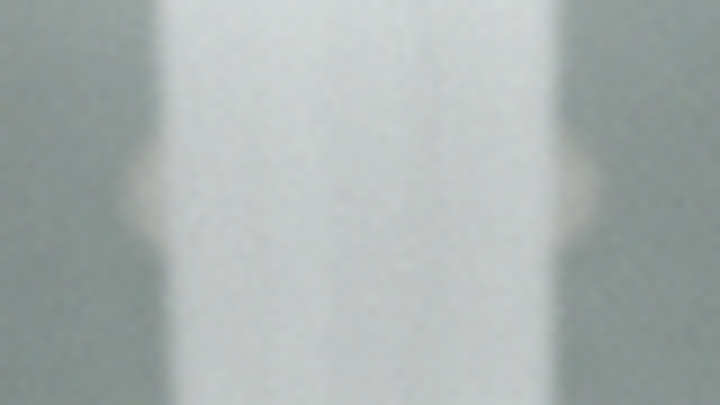

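The dome tips are at px (229,212) and (282,211), so the mid is about (0.506, 0.004). That is under 2 mm from the TCP. The edges give a tube width of 30.2–30.7 mm, which fits the stated 30 mm. I'll descend next.

Call:
{"method": "servo_tool", "body": {
  "deltas": [0.0005,-0.0005,0.02,-0.3,0.001,-0.001,0.045,-0.5,0.001,-0.001,0.065,-0.5,0.001,-0.001,0.0705,-0.5,0.001,-0.001,0.0705,-0.5,0.001,-0.001,0.0705,-0.5]
}}

```text
time: 5.1
eef_pos: [0.5066, 0.0038, 0.0887]
orientation: [0.773, 0.634, 0.001, 0.0]
contact_force: [0.0, -0.7, 0.9]
width: 0.0857
grip_force: 0.0
```

Call:
{"method": "servo_tool", "body": {
  "deltas": [0,0,0,0,0,0,0,0,0,0,0,0,0,0,0,0,0,0,0,0,0,0,0,0,0,0,0,0,0,0,0,0],
  "jaw": 0,
  "grip_force": 25
}}

```text
time: 6.1
eef_pos: [0.5049, 0.0041, 0.088]
orientation: [0.773, 0.634, -0.001, -0.001]
contact_force: [-8.0, 1.2, 9.2]
width: 0.0295
grip_force: 27.4
```

Call:
{"method": "servo_tool", "body": {
  "deltas": [0,-0.0008,-0.0005,0,0,-0.0015,-0.001,0,0,-0.0015,-0.001,0]
}}

```text
time: 6.48
eef_pos: [0.5047, 0.0041, 0.0882]
orientation: [0.773, 0.634, -0.0, 0.0]
contact_force: [5.7, 0.1, -11.7]
width: 0.0298
grip_force: 26.8
```

Call:
{"method": "servo_tool", "body": {
  "deltas": [0,0.0006,0.0006,0,0,0.0006,0.0006,0]
}}

```text
time: 6.72
eef_pos: [0.5048, 0.0041, 0.0881]
orientation: [0.773, 0.634, -0.0, -0.0]
contact_force: [-1.2, 1.3, -1.1]
width: 0.0296
grip_force: 27.9
```

Call:
{"method": "servo_tool", "body": {
  "deltas": [0.001,0,0,0,0.002,0,0,0,0.003,0,0,0,0.0045,0,0,0]
}}

```text
time: 7.22
eef_pos: [0.5054, 0.0067, 0.0881]
orientation: [0.774, 0.633, -0.001, 0.0]
contact_force: [-4.1, -8.0, 1.5]
width: 0.03
grip_force: 28.1
```

Call:
{"method": "servo_tool", "body": {
  "deltas": [0.0015,0,0,0,0.003,0,0,0,0.0045,0,0,0,0.006,0,0,0]
}}

```text
time: 7.72
eef_pos: [0.5065, 0.0125, 0.0881]
orientation: [0.774, 0.633, -0.001, 0.0]
contact_force: [-2.6, -5.5, 0.8]
width: 0.0296
grip_force: 27.9
```

Call:
{"method": "servo_tool", "body": {
  "deltas": [0.0015,0,0,0,0.003,0,0,0,0.0045,0,0,0,0.006,0,0,0,0.0075,0,0,0,0.009,0,0,0]
}}

```text
time: 8.48
eef_pos: [0.5084, 0.0216, 0.0881]
orientation: [0.774, 0.633, -0.001, 0.0]
contact_force: [-4.1, -5.3, 1.3]
width: 0.0298
grip_force: 27.9
```

Call:
{"method": "servo_tool", "body": {
  "deltas": [0.0015,0,0,0,0.003,0,0,0,0.0045,0,0,0,0.006,0,0,0,0.0075,0,0,0,0.009,0,0,0,0.0105,0,0,0]
}}

```text
time: 9.35
eef_pos: [0.5104, 0.0319, 0.0881]
orientation: [0.774, 0.633, -0.001, 0.0]
contact_force: [-3.7, -5.2, 0.8]
width: 0.0298
grip_force: 27.9
```

Call:
{"method": "servo_tool", "body": {
  "deltas": [0.0015,0,0,0,0.003,0,0,0,0.0045,0,0,0]
}}

```text
time: 9.72
eef_pos: [0.5113, 0.0363, 0.0881]
orientation: [0.774, 0.633, -0.001, 0.0]
contact_force: [-3.6, -4.7, 1.3]
width: 0.0294
grip_force: 27.9
```

Call:
{"method": "servo_tool", "body": {
  "deltas": [0.0015,0,0,0]
}}

```text
time: 9.85
eef_pos: [0.5117, 0.0379, 0.0881]
orientation: [0.774, 0.633, -0.001, 0.0]
contact_force: [-2.9, -4.6, 1.7]
width: 0.0294
grip_force: 27.9
```

Call:
{"method": "servo_tool", "body": {
  "deltas": [0.0015,0,0,0]
}}

```text
time: 9.98
eef_pos: [0.512, 0.0397, 0.0881]
orientation: [0.774, 0.633, -0.001, 0.0]
contact_force: [-2.7, -2.7, 0.2]
width: 0.0298
grip_force: 27.8
```

Call:
{"method": "servo_tool", "body": {
  "deltas": [0.0012,0,0,0]
}}

```text
time: 10.1
eef_pos: [0.5125, 0.042, 0.0881]
orientation: [0.773, 0.634, -0.0, -0.0]
contact_force: [-2.7, -3.6, 1.5]
width: 0.0296
grip_force: 27.8
```

Call:
{"method": "servo_tool", "body": {
  "deltas": [0.0012,0,0,0]
}}

```text
time: 10.22
eef_pos: [0.5127, 0.0428, 0.0881]
orientation: [0.774, 0.634, -0.0, -0.0]
contact_force: [-3.8, -3.7, 1.3]
width: 0.0298
grip_force: 27.9
```

Call:
{"method": "servo_tool", "body": {
  "deltas": [0.0012,0,0,0]
}}

```text
time: 10.35
eef_pos: [0.5129, 0.044, 0.0881]
orientation: [0.774, 0.634, -0.0, -0.0]
contact_force: [-3.3, -4.0, 1.6]
width: 0.0297
grip_force: 27.9
```

Call:
{"method": "servo_tool", "body": {
  "deltas": [0.0015,0,0,0]
}}

```text
time: 10.48
eef_pos: [0.513, 0.0445, 0.0881]
orientation: [0.774, 0.634, -0.001, 0.0]
contact_force: [-6.1, -10.1, 3.3]
width: 0.0298
grip_force: 28.2
```

Axial force jumped to about 11 N at a travel of about 41 mm, which suggests the buttons have snapped. I'll relieve the force and then look.

Call:
{"method": "servo_tool", "body": {
  "deltas": [-0.001,0,0,0,-0.001,0,0,0]
}}

```text
time: 10.72
eef_pos: [0.513, 0.0445, 0.0881]
orientation: [0.774, 0.634, -0.0, -0.0]
contact_force: [-3.6, -3.5, 1.8]
width: 0.0299
grip_force: 27.9
```

```bash
python3 - <<'E'
from h import *
d=cam('wrist');s=state();print(s['eef_pos'],s['contact_force'])
a=d['img'].copy()
t=cam('top')
b=cv2.resize(t['img'][150:270,160:310],None,fx=3,fy=3)
a=cv2.resize(a[180:380,160:360],None,fx=1.8,fy=1.8); a=a[:360,:340]
d['img']=np.hstack([a,b]);print(d['img'].shape);save(d,'m.png')
E
```

```text
[0.51301624 0.04446382 0.08810985] [-3.92267635 -3.6755693   1.22635813]
(360, 790, 3)
```

View pics/m.png

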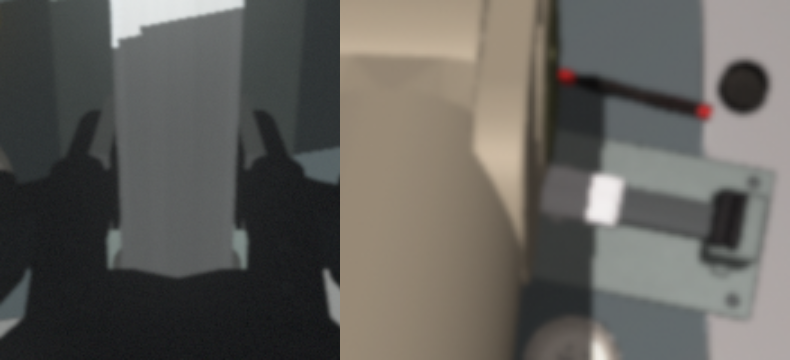

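The outline bumps near (115,258) and (237,258) at the tube's lower edge fit popped-out domes, and the stop was dead. I'll relax the residual force, release and rise.

Call:
{"method": "servo_tool", "body": {
  "deltas": [-0.0004,-0.0003,0,0,-0.0004,-0.0003,0,0]
}}

```text
time: 11.08
eef_pos: [0.513, 0.0444, 0.0881]
orientation: [0.773, 0.634, 0.0, 0.0]
contact_force: [-1.3, -2.6, -1.2]
width: 0.0295
grip_force: 27.6
```

Call:
{"method": "servo_tool", "body": {
  "deltas": [0,0,0,0,0,0,0,0,0,0,0,0,0,0,0,0,0,0,0,0,0,0,0,0,0,0,0,0],
  "jaw": 1
}}

```text
time: 11.95
eef_pos: [0.5128, 0.0444, 0.0882]
orientation: [0.773, 0.634, -0.0, -0.0]
contact_force: [0.3, 0.7, 0.9]
width: 0.0855
grip_force: 0.0
```

Call:
{"method": "servo_tool", "body": {
  "deltas": [0,0,-0.02,0,0,0,-0.05,0,0,0,-0.08,0,-0.02,0,-0.12,0,-0.04,0,-0.13,0,-0.04,0,-0.13,0,-0.04,0,-0.13,0]
}}

```text
time: 12.82
eef_pos: [0.5044, 0.006, 0.2169]
orientation: [0.773, 0.634, -0.001, -0.001]
contact_force: [0.1, 0.6, -0.0]
width: 0.0854
grip_force: 0.0
```

```bash
python3 w.py w3.png; python3 - <<'E'
import cv2
a=cv2.imread('pics/w3.png');c=a[200:420,280:500];cv2.imwrite('pics/c3.png',cv2.hconcat([cv2.resize(a,(0,0),fx=.5,fy=.5)[:288],cv2.resize(c,(288,288),interpolation=cv2.INTER_CUBIC)]))
E
```

```text
12.875 [0.5044 0.0062 0.2168] [ 0.773   0.6344 -0.001  -0.0007] [-0.6219 -0.0235  0.1948] [-0.6518  0.1552  0.6459  1.7655 -0.0978  1.2556 -0.1776]
tool y deg -11.255910885500297 tool z [-0.0023 -0.0002 -1.    ]
outer_tube 0.84 [260.  147.9] [0.5147 0.0456 0.09  ] tool [0.0407 0.0027 0.1268]
box [[241. 235.]
 [241.  14.]
 [280.  14.]
 [280. 235.]] [array([ 0.4815, -0.0296]), array([0.5203, 0.1487]), array([0.549, 0.143]), array([ 0.5178, -0.0368])]
```

View pics/c3.png

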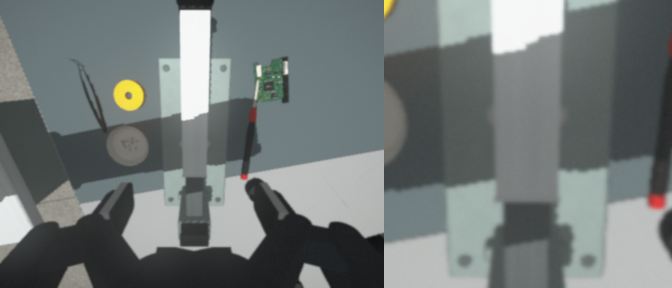

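The tube's lower end has moved and its origin has shifted by about 41 mm. The bystanders are in place. I'll enlarge the area round the buttons at about px (260,192).

```bash
python3 - <<'E'
from h import *
d=cam('wrist')
c=cv2.convertScaleAbs(d['img'][165:220,220:300],alpha=1.5);d['img']=cv2.resize(c,None,fx=9,fy=9,interpolation=cv2.INTER_CUBIC);save(d,'c4.png')
E
```

```text
(no output)
```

View pics/c4.png

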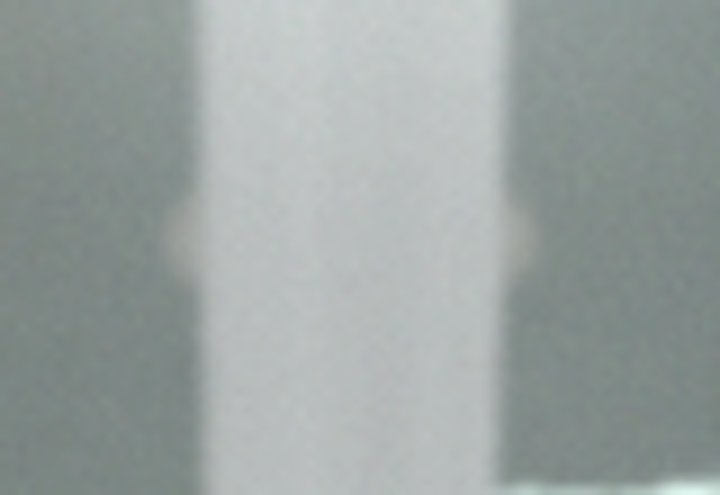

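Both domes stand proud again, left at crop (180,238) and right at (520,238). I'm handing in.

```bash
python3 -c "
from station import *
print(sign_off())"
```

```text
the job is handed in; nothing more can be done
None
```

The holder is one hole longer: the outer tube slid about 41 mm, both buttons snapped out of its next holes, and the robot let go and moved clear at about 13 s, with the nearby items left where they were.

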